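Check the closing force of three lid catches

ROBOT

A 6-joint arm with a two-finger parallel gripper is mounted at the origin on a cart in front of the work surface, level with it; the furniture and walls round the work are solid. World frame = base frame: x ahead of the robot, y to its left, z up, the work surface at z = 0. Lengths are in m, angles in rad, forces in N, time in s.
With the tool pointing down it reaches from about 0.325 to 0.85 m from the base axis. Payload 4.4 kg.
Tool frame: the origin (TCP) lies on the centre line of the jaws, within the pads' length; the fingertips stand 14 mm ahead of it and the grasp point (between the pads) lies 5 mm behind it (manip.tip_reach is the distance from the TCP to the fingertips, in m); z points along the fingers, y is the line along which they close (so a half turn about z gives the same grasp; the last joint's range is limited). The gripper opens to 94 mm and grips with 3 to 60 N. Pads are 16 mm wide; open, the fingers measure 119 mm over their backs; the gripper's body (75 mm by 177 mm) begins 78 mm behind the grasp point.
Start: joints at [-1.296, 0.207, 1.542, -0, 1.393, -0.15], TCP at [0.237, -0.524, 0.219] pointing down, gripper open.
Joint ranges: [-2.73, 2.73], [-0.86, 2.22], [0.23, 2.46], [-1.11, 4.25], [0.08, 2.63], [-2.82, 2.82]. Speed limits (rad/s): [2.79, 2.79, 3.14, 3.14, 3.14, 3.14].

INTERFACE

Orientations are given as a rotation vector (axis times angle).
In Python, from cell import telemetry, optics, manip, models gives the robot as it stands.
- The arm moves only by the shell command python3 -m inch 'ROWS' [FORCE]. ROWS is JSON, a list of rows, each a list of 7 numbers: the turn, a rotation vector about the tool's x, y, z in degrees, then the shift along the tool's x, y, z in cm, then the closure, from 0 (fully open) to 1 (shut). A call has 1 to 10 rows; each row is the pose to reach, as a shift and turn from the pose commanded when the call began, along the tool's axes at that moment; what a row does not reach only later rows make up. A row lasts 1/8 s, in which the tool goes at most 62.5 mm and 10.7 degrees, less where a joint would pass 70% of its speed; a pose out of reach is approached as far as the arm can. A call with a gripper value outside its range is refused whole. The fingers move at their own pace and stop on an object; FORCE is the grip in N (left out, the last holds). Time passes only in rows, so rows that repeat a pose let the fingers close. It gives the time, the measured TCP pose, the force, the opening and the grip force at its end, in the units of the state.
- telemetry.state(): the state, without advancing time (a new reading comes with each control period).
- optics.get_image(name): name is "side" or "top" or "wrist"; returns a dict with "frame" (420x560x3 uint8, red, green, blue), "intrinsics" (3x3 intrinsics, pixels), "origin" and "rotation" of the camera in the world. Camera axes: x right, y down, z forward; pixel columns grow to the right and rows downward; lengths in m; the calibration is good to about 2 mm. The wrist camera is an equidistant fisheye: a pixel r from the principal point sees the ray r / f radians off the axis. A picture is of the moment at which its call begins. There is no depth.
- manip.close_job(): hands the job in; it is judged then, once.
Trained networks look in a picture, given as the dict that the camera call returned (one of the last four; its "shot" number tells which), for a name from the list of things; names that differ only in an ending like _2 or _b are one class to them, and where a whole thing is asked for, a point or a joint stands for the part that bears it (a point fixed in the world has none). Each returns a list of dicts, best first, with "score" (0 to 1); they miss things now and then, are a little off and sometimes report something else, mostly with a low value. They report only what shows in the picture. A call takes as long as a camera call.
- models.trace(label, picture): "mask" (420x560 bool, what is visible of it).
- models.landmark_of(label, picture): "xyz" ([x, y, z] in m, in world coordinates, good to about 4 mm: a listed point, or the origin of a listed thing).
The state is a dict: "time": time; "joints": joint angles; "dq": joint speeds; "joint_torque": joint torques, N m; "tcp_pos": TCP position; "ee_rot": TCP orientation; "force": force on the tool from outside, world axes, zero at the start; "wrist_torque": the same for the moment, N m; "width": opening from 0.0 (shut) to 1.0 (fully open); "grasp_force": force on a finger pad.
Only numpy, scipy, OpenCV 4.12 (cv2) and the standard library are available. Lean on these libraries where they do the work, as an engineer would, in place of code of your own. Each camera call takes 0.05 s, during which the arm holds its last target. There are 200 camera calls.

TASK

Test the three lid catches in the rack: press each orange lever slowly down until it clicks over and stays down. A good catch clicks before 10 N; if one has still not clicked when you are pressing with about 12 N it is too stiff, so do not force it (18 N would spoil any of them) but lift it out and stand it upright in the red bin. Leave the good ones clicked down in their places in the rack, and leave the things lying around where they are.

Things in the scene. Friction and masses are not known exactly. Their poses are not given: they have to be found in the camera images.
- catch_a_mid (a point): a steel lid catch, 0.25 kg (three alike): base plate 72 (x) x 34 (y) x 4 mm, on it a cheek block 46 (x) x 30 (y) mm, top 38 mm above the plate's underside, gripped across its flat y faces. Point: middle of the block, 23 mm above the plate's underside, 17 mm above the rack's top. z up, x from grip to pivot. Plate's centre 9 mm towards -x. Lever up: top 65 mm above the underside
- catch_a_pad (a point): centre of the upper face of its orange grip, 24 x 24 mm, at the free end of the lever; tilts with it. Pivot axis along y, 13 mm from _mid towards +x and 7 mm above it; grip 48 mm from the pivot. From up to down the grip sinks about 26 mm and shifts 11 mm towards -x, so a straight push down starts 4 mm on the -x side of this point
- catch_a_lever (a joint): its lever, rad: 0 = up, 34 deg above level; 0.60 = down, level, on a hard stop. An over-centre spring: force grows up to about 0.22, falls to nothing at 0.45, then it snaps to 0.60 and stays; let go earlier it springs back. Spring strength is not visible: good ones resist under 10 N, a too stiff one reaches 12 N before 0.1 and would need over 20 N
- catch_b_mid (a point): a steel lid catch, 0.25 kg (three alike): base plate 72 (x) x 34 (y) x 4 mm, on it a cheek block 46 (x) x 30 (y) mm, top 38 mm above the plate's underside, gripped across its flat y faces. Point: middle of the block, 23 mm above the plate's underside, 17 mm above the rack's top. z up, x from grip to pivot. Plate's centre 9 mm towards -x. Lever up: top 65 mm above the underside
- catch_b_pad (a point): centre of the upper face of its orange grip, 24 x 24 mm, at the free end of the lever; tilts with it. Pivot axis along y, 13 mm from _mid towards +x and 7 mm above it; grip 48 mm from the pivot. From up to down the grip sinks about 26 mm and shifts 11 mm towards -x, so a straight push down starts 4 mm on the -x side of this point
- catch_b_lever (a joint): its lever, rad: 0 = up, 34 deg above level; 0.60 = down, level, on a hard stop. An over-centre spring: force grows up to about 0.22, falls to nothing at 0.45, then it snaps to 0.60 and stays; let go earlier it springs back. Spring strength is not visible: good ones resist under 10 N, a too stiff one reaches 12 N before 0.1 and would need over 20 N
- catch_c_mid (a point): a steel lid catch, 0.25 kg (three alike): base plate 72 (x) x 34 (y) x 4 mm, on it a cheek block 46 (x) x 30 (y) mm, top 38 mm above the plate's underside, gripped across its flat y faces. Point: middle of the block, 23 mm above the plate's underside, 17 mm above the rack's top. z up, x from grip to pivot. Plate's centre 9 mm towards -x. Lever up: top 65 mm above the underside
- catch_c_pad (a point): centre of the upper face of its orange grip, 24 x 24 mm, at the free end of the lever; tilts with it. Pivot axis along y, 13 mm from _mid towards +x and 7 mm above it; grip 48 mm from the pivot. From up to down the grip sinks about 26 mm and shifts 11 mm towards -x, so a straight push down starts 4 mm on the -x side of this point
- catch_c_lever (a joint): its lever, rad: 0 = up, 34 deg above level; 0.60 = down, level, on a hard stop. An over-centre spring: force grows up to about 0.22, falls to nothing at 0.45, then it snaps to 0.60 and stays; let go earlier it springs back. Spring strength is not visible: good ones resist under 10 N, a too stiff one reaches 12 N before 0.1 and would need over 20 N
- rack: fixed aluminium test plate 112 (x) x 236 (y) x 10 mm, origin under its centre; three pockets 6 mm deep at y = -80, 0 and +80 mm hold the catches' base plates with 1 mm of play all round, pivots towards the plate's +x; pocket floor 4 mm above the bench
- bin: fixed red open reject bin 160 x 160 x 42 mm, walls and floor 4 mm, empty, origin under its centre, z up
- screwdriver: loose bystander: blue-handled screwdriver, 184 x 25 x 25 mm, lying behind the rack; origin under its centre
- stylus_carton: loose bystander: small dark square carton 52 x 52 x 31 mm behind the rack; origin under its centre
- glue: loose bystander: small white bottle with a red cap, 28 mm across, 80 mm high, behind the vice; origin under its centre

How it is judged:
On the way:
1. the catch that does not give has been pressed to its limit (more than 8.5 N on its lever, lever not over) (((contact force between anything else and catch_a_lever above 8.5 N and value of joint catch_a_lever below 0.33 rad and distance of catch_a_mid from where it was at the start of the episode below 0.008 m) or (contact force between anything else and catch_b_lever above 8.5 N and value of joint catch_b_lever below 0.33 rad and distance of catch_b_mid from where it was at the start of the episode below 0.008 m) or (contact force between anything else and catch_c_lever above 8.5 N and value of joint catch_c_lever below 0.33 rad and distance of catch_c_mid from where it was at the start of the episode below 0.008 m))), for 0.04 s.
At the end, for the whole second after the job is handed in: the two catches that click have their levers fully over (angle above 0.54 rad) and are within 8 mm of their places in the rack; the one that did not click has its lever up (below 0.25 rad) and stands upright (within 0.2 rad) and at rest on the floor of the red bin (((value of joint catch_a_lever below 0.25 rad and x of catch_a_mid in the frame of bin between -0.075 and 0.075 m and y of catch_a_mid in the frame of bin between -0.075 and 0.075 m and z of catch_a_mid in the frame of bin below 0.036 m and angle between catch_a_mid's own z axis and vertical below 0.2 rad and linear speed of catch_a below 0.03 m/s and value of joint each of catch_b_lever, catch_c_lever above 0.54 rad and distance of each of catch_b_mid, catch_c_mid from where it was at the start of the episode below 0.008 m) or (value of joint catch_b_lever below 0.25 rad and x of catch_b_mid in the frame of bin between -0.075 and 0.075 m and y of catch_b_mid in the frame of bin between -0.075 and 0.075 m and z of catch_b_mid in the frame of bin below 0.036 m and angle between catch_b_mid's own z axis and vertical below 0.2 rad and linear speed of catch_b below 0.03 m/s and value of joint each of catch_a_lever, catch_c_lever above 0.54 rad and distance of each of catch_a_mid, catch_c_mid from where it was at the start of the episode below 0.008 m) or (value of joint catch_c_lever below 0.25 rad and x of catch_c_mid in the frame of bin between -0.075 and 0.075 m and y of catch_c_mid in the frame of bin between -0.075 and 0.075 m and z of catch_c_mid in the frame of bin below 0.036 m and angle between catch_c_mid's own z axis and vertical below 0.2 rad and linear speed of catch_c below 0.03 m/s and value of joint each of catch_a_lever, catch_b_lever above 0.54 rad and distance of each of catch_a_mid, catch_b_mid from where it was at the start of the episode below 0.008 m))); the robot touches nothing.
It fails at once if a lever is pushed with more than 18 N (contact force between anything else and catch_a_lever above 18 N or contact force between anything else and catch_b_lever above 18 N or contact force between anything else and catch_c_lever above 18 N).
It fails at once if a bystander is moved by more than 15 mm (distance of any of screwdriver, stylus_carton, glue from where it was at the start of the episode above 0.015 m).
It also fails if it takes over 67 s, if anything falls off the work surface, if the arm or the gripper's body presses on something with over 40 N, if the wrist force passes 120 N, or if a joint passes its speed limit or range.

## Working session

There is one attempt and no reset: what is moved stays moved. The work goes in short steps, Python scripts to look and compute and a shell command to move; the robot and the scene stay as the last step left them, time stands still between calls to the robot, and variables do not carry over. Pictures are saved under pics/ and viewed, at most 10 in all, crops included, and the job is handed in when it is done.

```bash
mkdir -p pics; cat > h.py <<'E'
import numpy as np, cv2
from scipy.spatial.transform import Rotation as R
from cell import telemetry, optics, manip, models
def snap(n,f):
    p=optics.get_image(n); cv2.imwrite('pics/'+f,cv2.cvtColor(p['frame'],cv2.COLOR_RGB2BGR)); return p
def to_tool(target):
    s=telemetry.state(); return R.from_rotvec(s['ee_rot']).inv().apply(np.array(target)-s['tcp_pos'])*100
E
python3 - <<'E'
from h import *
np.set_printoptions(precision=4,suppress=True)
s=telemetry.state(); print({k:np.round(v,4) for k,v in s.items()}); print(R.from_rotvec(s['ee_rot']).as_matrix())
for c in ('top','side'):
    p=snap(c,c+'0.png')
    for n in ('catch_a_mid','catch_a_pad','rack','bin','screwdriver','stylus_carton','glue'):
        print(c,n,[(np.round(d['xyz'],4).tolist(),round(d['score'],2)) for d in models.landmark_of(n,p)][:5])
im=np.hstack([cv2.imread('pics/top0.png'),cv2.imread('pics/side0.png')]); 
E
```

```text
{'time': np.float64(0.0), 'joints': array([-1.2965,  0.2074,  1.5429,  0.    ,  1.3935, -0.1505]), 'dq': array([ 0.001 ,  0.0013,  0.0007,  0.0004, -0.0009, -0.0004]), 'joint_torque': array([ -0.0001, -37.0883, -28.1417,   0.0697,   0.036 ,  -0.0002]), 'tcp_pos': array([ 0.2368, -0.5232,  0.2183]), 'ee_rot': array([-3.0688, -0.6618,  0.0002]), 'force': array([-0.899 ,  0.8132,  0.426 ]), 'wrist_torque': array([-0.0367, -0.0038,  0.0442]), 'grasp_force': np.float64(0.0), 'width': np.float64(1.0011)}
[[ 0.9111  0.4121 -0.0006]
 [ 0.4121 -0.9111  0.0022]
 [ 0.0003 -0.0022 -1.    ]]
top catch_a_mid [([0.5568, 0.2038, 0.027], 0.9), ([0.6527, -0.0059, 0.0006], 0.71)]
top catch_a_pad [([0.5206, 0.3675, -0.0007], 0.67), ([0.5321, 0.2056, 0.0613], 0.57)]
top rack [([0.5489, 0.1252, -0.006], 0.88), ([0.5378, 0.1274, 0.0676], 0.67)]
top bin [([0.5202, 0.366, 0.001], 0.97)]
top screwdriver [([0.6372, 0.1485, -0.004], 0.96)]
top stylus_carton [([0.65, -0.008, -0.0007], 0.59)]
top glue [([0.6515, -0.0118, 0.0015], 0.59), ([0.6231, -0.1905, 0.0011], 0.53)]
side catch_a_mid [([0.5552, 0.2066, 0.03], 0.72), ([0.5383, 0.0409, 0.0642], 0.49)]
side catch_a_pad [([0.5396, 0.2028, 0.0618], 0.58)]
side rack [([0.5519, 0.126, -0.0034], 0.9), ([0.6252, -0.1882, -0.0034], 0.34)]
side bin []
side screwdriver [([0.6382, 0.1503, -0.0052], 0.66)]
side stylus_carton [([0.6565, -0.0089, -0.0028], 0.73)]
side glue [([0.6223, -0.1869, -0.0038], 0.72)]
```

View pics/top0.png

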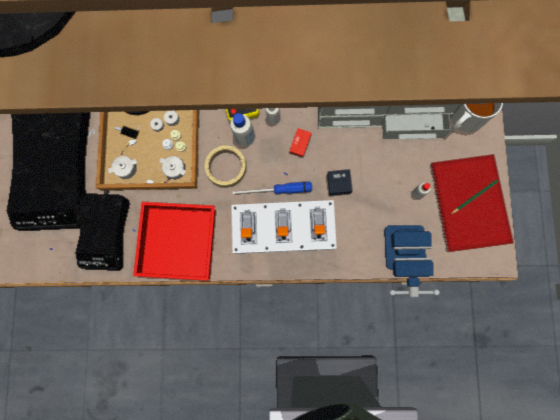

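View pics/side0.png

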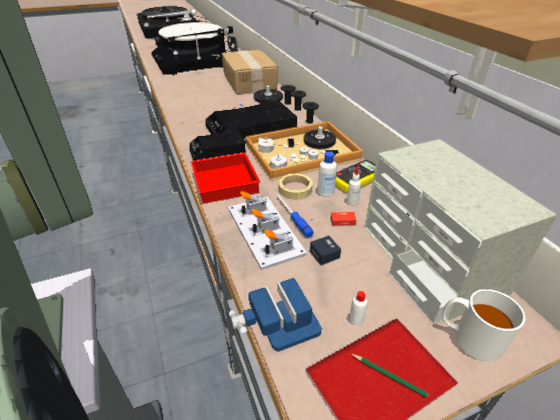

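The top view shows the rack around px (284,226) with its grips towards the robot (orange at y≈238) and a yaw of about 2°. The bin is at px (175,241), and the vice is at the right at (408,250). I'm moving over the rack with the gripper shut.

```bash
python3 -m inch '[[0,0,11,25,-24,0,1],[0,0,22,50.5,-48,0,1],[0,0,22,50.5,-48,0,1],[0,0,22,50.5,-48,0,1],[0,0,22,50.5,-48,0,1],[0,0,22,50.5,-48,0,1],[0,0,22,50.5,-48,0,1],[0,0,22,50.5,-48,0,1],[0,0,22,50.5,-48,0,1],[0,0,22,50.5,-48,0,1]]' 20
python3 - <<'E'
from h import *
s=telemetry.state(); print(s['time'],s['tcp_pos'],s['ee_rot'],s['width'])
print(to_tool([0.5,0.125,0.219]))
E
```

```text
time: 2.05
tcp_pos: [0.4729, 0.0572, 0.2199]
ee_rot: [3.141, 0.064, 0.002]
force: [1.5, 0.1, -0.1]
width: 0.008
grasp_force: 0.0
2.05 [0.47291062 0.05717994 0.21993145] [3.14055296e+00 6.44049629e-02 2.30000263e-03] 0.008347280104294266
[ 2.98457125 -6.66528166  0.09476895]
```

```bash
python3 -m inch '[[0,0,0,1,-5,0,1],[0,0,0,1,-6.7,0,1],[0,0,0,1,-6.7,0,1],[0,0,0,1,-6.7,0,1]]'
python3 - <<'E'
from h import *
np.set_printoptions(precision=4,suppress=True)
s=telemetry.state(); print(s['tcp_pos'],s['ee_rot'],s['force'])
p=snap('wrist','w0.png'); print(p['intrinsics'],p['origin'],p['rotation'])
for n in ('catch_a_mid','catch_a_pad','rack','bin'):
    print(n,[(np.round(d['xyz'],4).tolist(),round(d['score'],2)) for d in models.landmark_of(n,p)][:5])
E
```

```text
time: 2.55
tcp_pos: [0.4793, 0.1211, 0.2194]
ee_rot: [3.14, 0.062, -0.0]
force: [0.5, 0.3, -0.1]
width: 0.004
grasp_force: 0.0
[0.4793 0.1211 0.2194] [ 3.1402  0.0618 -0.0002] [ 0.4903  0.2794 -0.1262]
[[325.1923   0.     284.0048]
 [  0.     325.1923 216.1207]
 [  0.       0.       1.    ]] [0.547  0.1238 0.3849] [ 2.1313 -2.0517 -0.2467]
catch_a_mid [([0.5582, 0.2043, 0.023], 0.63), ([0.6357, 0.1493, -0.0022], 0.33)]
catch_a_pad [([0.5328, 0.1992, 0.07], 0.75)]
rack []
bin [([0.5201, 0.3642, -0.0031], 0.74)]
```

View pics/w0.png

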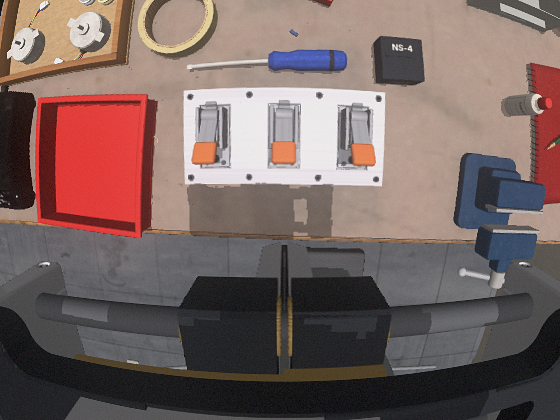

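The wrist picture shows the rack at px (183–383, 88–186), orange grips at (204,153), (284,152) and (363,155), and the bin at (95,165). Next I project the rack mask and the grips to metres.

```bash
cat >> h.py <<'E'
def proj(p,uv,z):
    uv=np.array(uv,float).reshape(-1,1,2)
    n=cv2.fisheye.undistortPoints(uv,p['intrinsics'],np.zeros(4)).reshape(-1,2)
    Rm=np.array(p['rotation']); Rm=R.from_rotvec(Rm).as_matrix() if Rm.size==3 else Rm
    d=np.c_[n,np.ones(len(n))]@Rm.T; o=np.array(p['origin'])
    return (o+d*((z-o[2])/d[:,2])[:,None])[:,:2]
def pads(p):
    hsv=cv2.cvtColor(p['frame'],cv2.COLOR_RGB2HSV)
    m=cv2.inRange(hsv,(6,160,120),(18,255,255))
    n,l,st,c=cv2.connectedComponentsWithStats(m)
    return [(st[i,:],c[i]) for i in range(1,n) if st[i,4]>150]
E
python3 - <<'E'
from h import *
np.set_printoptions(precision=4,suppress=True)
p=optics.get_image('wrist')
f=p['frame'].astype(int); m=((f.min(2)>200)).astype(np.uint8); m[:75]=0; m[200:]=0; m[:,:170]=0; m[:,395:]=0
c=max(cv2.findContours(m,0,2)[0],key=cv2.contourArea)
P=proj(p,c.reshape(-1,2)+0.0,0.010)
r=cv2.minAreaRect((P*1000).astype(np.float32)); print(r)
for st,ce in pads(p):
    x,y,w,h,a=st; print(st,ce,proj(p,ce,0.062))
t=models.trace('bin',p)[0]['mask'].astype(np.uint8)
c=max(cv2.findContours(t,0,2)[0],key=cv2.contourArea)
print(cv2.minAreaRect((proj(p,c.reshape(-1,2),0.042)*1000).astype(np.float32)))
E
```

```text
((550.3770141601562, 124.20173645019531), (112.17505645751953, 236.1804656982422), 1.5232151746749878)
[193 143  23  21 393] [203.1476 153.0025] [[0.5308 0.2049]]
[354 144  22  21 172] [367.2442 153.7733] [[0.5363 0.0394]]
((518.75390625, 359.8417663574219), (181.17166137695312, 167.68357849121094), 85.60750579833984)
```

```bash
python3 - <<'E'
from h import *
print(to_tool([0.528,0.204,0.095]),telemetry.state()['force'])
E
```

```text
[ 5.16189324 -8.02400215 12.45312135] [-0.07547918  0.87365259  0.01060211]
```

```bash
python3 -m inch '[[0,0,0.8,5.2,-8,4,1],[0,0,0.8,5.2,-8,4,1],[0,0,0.8,5.2,-8,9,1],[0,0,0.8,5.2,-8,12.4,1],[0,0,0.8,5.2,-8,12.4,1],[0,0,0.8,5.2,-8,12.4,1]]'
python3 - <<'E'
from h import *
p=snap('wrist','w1.png'); s=telemetry.state(); print(s['tcp_pos'],s['ee_rot'],s['force'])
E
```

```text
time: 3.65
tcp_pos: [0.5294, 0.2046, 0.0969]
ee_rot: [-3.141, -0.042, -0.004]
force: [1.3, 0.1, 0.8]
width: 0.005
grasp_force: 0.0
[0.52993128 0.20475238 0.09760209] [-3.14050417 -0.04177765 -0.00600529] [ 0.85568184  0.12292917 -0.43119307]
```

View pics/w1.png

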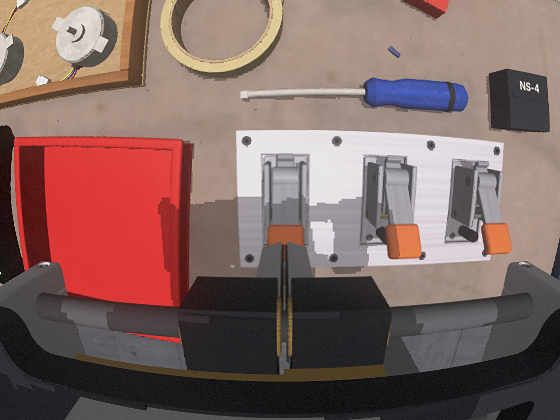

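The fingers sit centred over grip a (px 285,235). Now pressing down slowly.

```bash
python3 -m inch '[[0,0,0,-0.2,0,0.6,1],[0,0,0,-0.2,0,1.2,1],[0,0,0,-0.2,0,1.3,1],[0,0,0,-0.2,0,1.4,1],[0,0,0,-0.2,0,1.4,1]]';python3 -m inch '[[0,0,0,0,0,0.1,1],[0,0,0,0,0,0.1,1]]';python3 -m inch '[[0,0,0,0,0,0.1,1],[0,0,0,0,0,0.1,1]]'
```

```text
time: 4.32
tcp_pos: [0.5255, 0.2045, 0.0815]
ee_rot: [3.141, 0.042, -0.002]
force: [-3.4, 0.1, 3.8]
width: 0.005
grasp_force: 2.1
time: 4.58
tcp_pos: [0.526, 0.2045, 0.0805]
ee_rot: [3.141, 0.042, -0.001]
force: [-3.5, -0.0, 3.8]
width: 0.001
grasp_force: 2.3
time: 4.82
tcp_pos: [0.5259, 0.2045, 0.0794]
ee_rot: [3.141, 0.042, -0.001]
force: [-4.0, 0.0, 5.5]
width: 0.004
grasp_force: 2.5
```

```bash
python3 -m inch '[[0,0,0,0,0,0.1,1],[0,0,0,0,0,0.1,1]]';python3 -m inch '[[0,0,0,0,0,0.1,1],[0,0,0,0,0,0.1,1]]'
```

```text
time: 5.08
tcp_pos: [0.5259, 0.2045, 0.0784]
ee_rot: [3.141, 0.042, -0.001]
force: [-4.1, -0.5, 4.0]
width: 0.006
grasp_force: 2.6
time: 5.32
tcp_pos: [0.5259, 0.2045, 0.0774]
ee_rot: [3.141, 0.042, -0.001]
force: [-4.3, 0.8, 4.6]
width: 0.003
grasp_force: 2.6
```

Grip a is soft so far (about 6 N at 5 mm), so I keep pressing.

```bash
python3 -m inch '[[0,0,0,0,0,0.1,1],[0,0,0,0,0,0.2,1],[0,0,0,0,0,0.3,1],[0,0,0,0,0,0.3,1]]';python3 -m inch '[[0,0,0,0,0,0.1,1],[0,0,0,0,0,0.2,1],[0,0,0,0,0,0.3,1],[0,0,0,0,0,0.3,1]]'
```

```text
time: 5.82
tcp_pos: [0.5263, 0.2045, 0.0745]
ee_rot: [-3.141, -0.042, -0.0]
force: [-4.0, -0.2, 4.4]
width: 0.008
grasp_force: 2.3
time: 6.32
tcp_pos: [0.5264, 0.2045, 0.0714]
ee_rot: [-3.141, -0.042, -0.001]
force: [-0.1, 0.5, 3.1]
width: 0.003
grasp_force: 1.5
```

```bash
python3 -m inch '[[0,0,0,0,0,0.1,1],[0,0,0,0,0,0.2,1],[0,0,0,0,0,0.3,1],[0,0,0,0,0,0.4,1],[0,0,0,0,0,0.5,1],[0,0,0,0,0,0.6,1],[0,0,0,0,0,0.6,1]]';python3 -m inch '[[0,0,0,0,0,0.1,1],[0,0,0,0,0,0.2,1],[0,0,0,0,0,0.3,1],[0,0,0,0,0,0.4,1],[0,0,0,0,0,0.4,1]]'
python3 - <<'E'
from h import *
p=snap('wrist','w2.png'); print(telemetry.state()['force'])
E
```

```text
time: 7.2
tcp_pos: [0.5261, 0.2044, 0.0652]
ee_rot: [3.141, 0.042, -0.0]
force: [-0.5, -0.4, 1.7]
width: 0.009
grasp_force: 0.7
time: 7.82
tcp_pos: [0.5261, 0.2044, 0.0612]
ee_rot: [3.141, 0.042, -0.0]
force: [-0.1, -0.2, 0.5]
width: 0.006
grasp_force: 0.0
[-0.5669031   0.31335591  0.12245376]
```

View pics/w2.png

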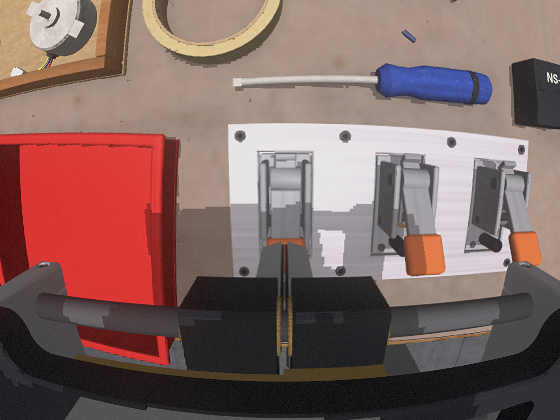

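The force has dropped to nothing and the grip lies level under the fingertips (px 285,242), so a looks clicked. On to b.

```bash
python3 -m inch '[[0,0,0,0,0,-4.5,1],[0,0,0,0.3,4,-4.5,1],[0,0,0,0.3,8,-4.5,1],[0,0,0,0.3,8,-4.5,1],[0,0,0,0.3,8,-3.5,1],[0,0,0,0.3,8,-2.4,1],[0,0,0,0.3,8,-2.4,1],[0,0,0,0.3,8,-2.4,1]]'
python3 - <<'E'
from h import *
p=snap('wrist','w3.png'); s=telemetry.state(); print(s['tcp_pos'],s['force'])
E
```

```text
time: 8.88
tcp_pos: [0.5311, 0.1256, 0.0853]
ee_rot: [-3.141, -0.044, 0.001]
force: [-1.4, 0.4, 4.3]
width: 0.008
grasp_force: 2.1
[0.53110002 0.12550276 0.08537245] [-1.34075506  0.73801557  4.00377567]
```

View pics/w3.png

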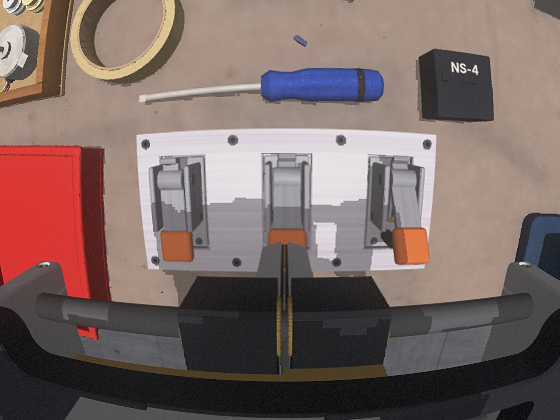

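Lever a lies level (px 177,246). The tip is on b (px 287,237) and already feels 4 N, so I take careful steps.

```bash
python3 -m inch '[[0,0,0,0,0,0.05,1],[0,0,0,0,0,0.05,1]]';python3 -m inch '[[0,0,0,0,0,0.05,1],[0,0,0,0,0,0.05,1]]'
```

```text
time: 9.18
tcp_pos: [0.531, 0.1254, 0.085]
ee_rot: [-3.141, -0.043, 0.001]
force: [-2.4, 1.8, 5.3]
width: -0.0
grasp_force: 2.7
time: 9.43
tcp_pos: [0.5308, 0.1254, 0.0847]
ee_rot: [-3.14, -0.043, 0.002]
force: [-3.2, 1.1, 6.3]
width: 0.003
grasp_force: 3.3
```

```bash
python3 -m inch '[[0,0,0,0,0,0.05,1],[0,0,0,0,0,0.1,1],[0,0,0,0,0,0.1,1]]';python3 -m inch '[[0,0,0,0,0,0.05,1],[0,0,0,0,0,0.05,1]]'
```

```text
time: 9.8
tcp_pos: [0.5305, 0.1254, 0.084]
ee_rot: [-3.141, -0.043, 0.003]
force: [-4.7, 0.6, 9.3]
width: 0.007
grasp_force: 4.6
time: 10.05
tcp_pos: [0.5303, 0.1254, 0.0837]
ee_rot: [-3.14, -0.043, 0.004]
force: [-5.9, 1.2, 10.4]
width: 0.003
grasp_force: 5.2
```

b resists with 12 N after about 2.5 mm, so it is the stiff one. I lift off and test c to be sure.

```bash
python3 -m inch '[[0,0,0,0,0,-2,1],[0,0,0,0,4,-2.2,1],[0,0,0,0,8.1,-2.2,1],[0,0,0,0,8.1,-2.2,1],[0,0,0,0,8.1,-0.4,1],[0,0,0,0,8.1,-0.4,1],[0,0,0,0,8.1,-0.4,1]]'
python3 -m inch '[[0,0,0,0,0,0.1,1],[0,0,0,0,0,0.2,1],[0,0,0,0,0,0.2,1]]'
python3 -m inch '[[0,0,0,0,0,0.1,1],[0,0,0,0,0,0.2,1],[0,0,0,0,0,0.2,1]]'
```

```text
time: 10.92
tcp_pos: [0.533, 0.0446, 0.0863]
ee_rot: [-3.141, -0.044, 0.002]
force: [0.1, 0.2, -0.5]
width: 0.004
grasp_force: 0.0
time: 11.3
tcp_pos: [0.5333, 0.0439, 0.0851]
ee_rot: [-3.141, -0.042, 0.001]
force: [-0.9, 0.5, 1.8]
width: 0.008
grasp_force: 0.8
time: 11.68
tcp_pos: [0.5329, 0.0436, 0.0829]
ee_rot: [-3.141, -0.042, 0.002]
force: [-3.1, 0.8, 4.5]
width: 0.009
grasp_force: 2.2
```

```bash
python3 -m inch '[[0,0,0,0,0,0.1,1],[0,0,0,0,0,0.2,1],[0,0,0,0,0,0.2,1]]'
python3 -m inch '[[0,0,0,0,0,0.1,1],[0,0,0,0,0,0.2,1],[0,0,0,0,0,0.2,1]]'
python3 -m inch '[[0,0,0,0,0,0.1,1],[0,0,0,0,0,0.2,1],[0,0,0,0,0,0.2,1]]'
```

```text
time: 12.05
tcp_pos: [0.5327, 0.0435, 0.0809]
ee_rot: [3.141, 0.042, -0.003]
force: [-5.5, 1.0, 6.8]
width: 0.0
grasp_force: 3.1
time: 12.42
tcp_pos: [0.5335, 0.0434, 0.0792]
ee_rot: [3.141, 0.042, -0.0]
force: [-3.8, 1.2, 5.5]
width: 0.004
grasp_force: 2.8
time: 12.8
tcp_pos: [0.5347, 0.0433, 0.0774]
ee_rot: [3.141, 0.042, 0.004]
force: [0.5, -0.3, 4.4]
width: 0.005
grasp_force: 1.9
```

```bash
python3 -m inch '[[0,0,0,0,0,0.1,1],[0,0,0,0,0,0.2,1],[0,0,0,0,0,0.3,1],[0,0,0,0,0,0.3,1]]'
python3 -m inch '[[0,0,0,0,0,0.1,1],[0,0,0,0,0,0.2,1],[0,0,0,0,0,0.3,1],[0,0,0,0,0,0.4,1],[0,0,0,0,0,0.4,1]]'
```

```text
time: 13.3
tcp_pos: [0.5333, 0.0434, 0.0738]
ee_rot: [3.141, 0.042, -0.001]
force: [-0.9, -1.4, 4.6]
width: 0.004
grasp_force: 2.1
time: 13.92
tcp_pos: [0.5329, 0.0436, 0.0696]
ee_rot: [3.141, 0.042, -0.002]
force: [-1.7, -0.1, 5.4]
width: 0.01
grasp_force: 2.0
```

```bash
python3 -m inch '[[0,0,0,0,0,0.1,1],[0,0,0,0,0,0.2,1],[0,0,0,0,0,0.3,1],[0,0,0,0,0,0.4,1],[0,0,0,0,0,0.4,1]]'
python3 -m inch '[[0,0,0,0,0,0.1,1],[0,0,0,0,0,0.2,1],[0,0,0,0,0,0.3,1],[0,0,0,0,0,0.4,1],[0,0,0,0,0,0.4,1]]'
```

```text
time: 14.55
tcp_pos: [0.5333, 0.0437, 0.0656]
ee_rot: [-3.141, -0.042, 0.001]
force: [-1.6, 0.0, 3.4]
width: 0.007
grasp_force: 1.3
time: 15.18
tcp_pos: [0.5334, 0.0436, 0.0616]
ee_rot: [-3.141, -0.042, 0.0]
force: [0.9, 0.5, 0.1]
width: 0.004
grasp_force: 0.0
```

The force on c rose to about 8 N and then vanished, so c has clicked. Now I lift, open partway, move over b and look.

```bash
python3 -m inch '[[0,0,0,0,0,-6,1],[0,0,0,0,0,-8,0.7],[0,0,0,2.6,-4,-8,0.47],[0,0,0,2.6,-8,-8,0.47],[0,0,0,2.6,-8,-8,0.47],[0,0,0,2.6,-8,-8,0.47],[0,0,0,2.6,-8,-8,0.47]]'
python3 - <<'E'
from h import *
p=snap('wrist','w4.png'); s=telemetry.state(); print(s['tcp_pos'],s['ee_rot'],s['width'])
print('mid',[(np.round(d['xyz'],4).tolist(),round(d['score'],2)) for d in models.landmark_of('catch_b_mid',p)])
f=p['frame']
print(to_tool([0.557,0.1244,0.029]))
E
```

```text
time: 16.05
tcp_pos: [0.5573, 0.1233, 0.1418]
ee_rot: [3.141, 0.04, -0.0]
force: [0.2, -0.1, -0.2]
width: 0.526
grasp_force: 0.0
[0.55732234 0.12327135 0.14185589] [ 3.14108890e+00  3.99902653e-02 -2.36805276e-04] 0.528994142835484
mid [([0.5623, 0.1242, 0.0274], 0.65), ([0.5261, 0.0412, 0.0344], 0.57)]
[-0.03158077 -0.10977908 11.28871241]
```

View pics/w4.png

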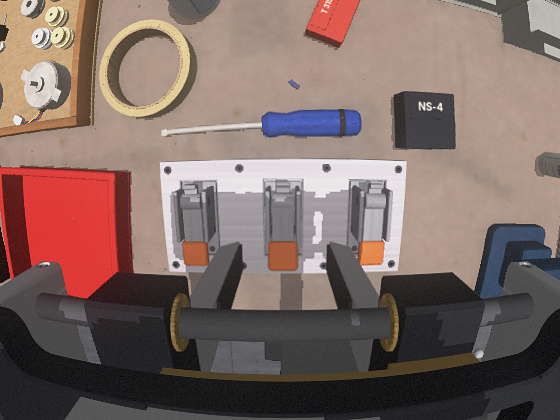

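a (px 195,252) and c (px 370,252) have level levers. b (px 283,255) is still up and centred between the fingers. Going down and gripping.

```bash
python3 -m inch '[[0,0,0,0,-0.1,5,0.47],[0,0,0,0,-0.1,9,0.47],[0,0,0,0,-0.1,11.3,0.47],[0,0,0,0,-0.1,11.3,0.47],[0,0,0,0,-0.1,11.3,0.47],[0,0,0,0,-0.1,11.3,0.8],[0,0,0,0,-0.1,11.3,0.8],[0,0,0,0,-0.1,11.3,0.8],[0,0,0,0,-0.1,11.3,0.8]]' 35
```

```text
time: 17.27
tcp_pos: [0.558, 0.1252, 0.0299]
ee_rot: [3.141, 0.043, 0.002]
force: [-1.4, -1.7, 5.3]
width: 0.317
grasp_force: 35.0
```

```bash
python3 -m inch '[[0,0,0,0,0,-1.5,0.8],[0,0,0,0,0,-4,0.8],[0,0,0,0,0,-9,0.8],[0,0,0,0,0,-12,0.8],[0,0,0,-0.6,-6,-12,0.8],[0,0,0,-1.3,-12,-12,0.8],[0,0,0,-2,-18,-12,0.8],[0,0,0,-2.6,-24.1,-12,0.8],[0,0,0,-2.6,-24.1,-12,0.8],[0,0,0,-2.6,-24.1,-12,0.8]]'
python3 - <<'E'
from h import *
p=snap('wrist','w5.png'); s=telemetry.state(); print(s['tcp_pos'],s['ee_rot'],s['width'],s['force'],s['grasp_force'])
E
```

```text
time: 18.52
tcp_pos: [0.5238, 0.3652, 0.1483]
ee_rot: [3.14, 0.044, -0.003]
force: [-0.1, 0.8, -2.9]
width: 0.318
grasp_force: 35.0
[0.52425273 0.36445874 0.14842592] [ 3.14003961e+00  4.15461516e-02 -2.66369764e-03] 0.31642730042431116 [-0.61948969  0.33847924 -2.12683421] 34.99858617782593
```

View pics/w5.png

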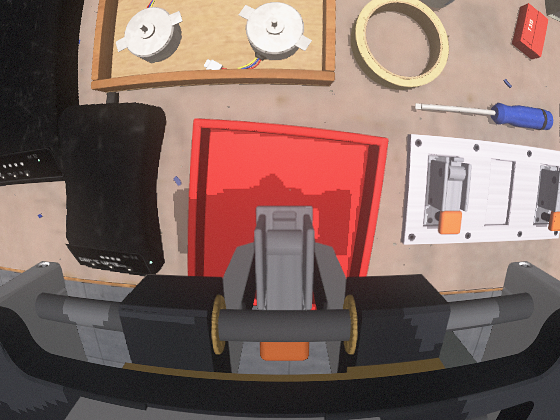

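The catch hangs upright in the jaws over the bin (block at px 285,235, bin px 190–385), with its lever up. Lowering it to the floor.

```bash
python3 -m inch '[[0,0,0,0.2,0,5,0.8],[0,0,0,0.2,0,9,0.8],[0,0,0,0.2,0,11,0.8],[0,0,0,0.2,0,11.5,0.8],[0,0,0,0.2,0,11.7,0.8],[0,0,0,0.2,0,11.7,0.8],[0,0,0,0.2,0,11.7,0.8]]'
python3 -m inch '[[0,0,0,0,0,0.1,0.8],[0,0,0,0,0,0.1,0.8]]'
```

```text
time: 19.45
tcp_pos: [0.5279, 0.3662, 0.0335]
ee_rot: [-3.14, -0.042, -0.004]
force: [0.2, 0.0, -1.8]
width: 0.31
grasp_force: 35.0
time: 19.7
tcp_pos: [0.5268, 0.3657, 0.0311]
ee_rot: [-3.141, -0.042, -0.0]
force: [0.6, 0.7, -2.7]
width: 0.319
grasp_force: 35.0
```

```bash
python3 -m inch '[[0,0,0,0,0,0.05,0.8],[0,0,0,0,0,0.1,0.8],[0,0,0,0,0,0.1,0.8],[0,0,0,0,0,0.1,0.8]]'
```

```text
time: 20.2
tcp_pos: [0.5269, 0.3656, 0.03]
ee_rot: [-3.141, -0.042, 0.0]
force: [-0.4, -0.3, -1.4]
width: 0.315
grasp_force: 35.0
```

```bash
python3 -m inch '[[0,0,0,0,0,0.05,0.8],[0,0,0,0,0,0.1,0.8],[0,0,0,0,0,0.1,0.8],[0,0,0,0,0,0.1,0.62],[0,0,0,0,0,0.1,0.55],[0,0,0,0,0,0.1,0.47],[0,0,0,0,0,0.1,0.47]]'
python3 -m inch '[[0,0,0,0,0,-1,0.47],[0,0,0,0,0,-4,0.47],[0,0,0,0,0,-9,0.47],[0,0,0,0,0,-13,0.47],[0,0,0,-6,3,-17,0.47],[0,0,0,-10,6,-20,0.47],[0,0,0,-10,10,-22,0.47],[0,0,0,-10,10,-22,0.47],[0,0,0,-10,10,-22,0.47],[0,0,0,-10,10,-22,0.47]]'
python3 - <<'E'
from h import *
p=snap('wrist','w6.png'); s=telemetry.state(); print(s['tcp_pos'],s['force'])
t=snap('side','side6.png')
for q in (p,t): print('mid',[(np.round(d['xyz'],4).tolist(),round(d['score'],2)) for d in models.landmark_of('catch_b_mid',q)])
a=cv2.imread('pics/w6.png')[60:360,:400]; b=cv2.imread('pics/side6.png')[140:290,170:350]
b=cv2.resize(b,(360,300)); cv2.imwrite('pics/fin.png',np.hstack([a,b]))
E
```

```text
time: 21.08
tcp_pos: [0.5269, 0.3656, 0.0288]
ee_rot: [-3.141, -0.042, 0.0]
force: [-0.0, 0.1, -0.0]
width: 0.529
grasp_force: 0.0
time: 22.32
tcp_pos: [0.4293, 0.2634, 0.2479]
ee_rot: [3.141, 0.043, -0.003]
force: [-0.4, 0.0, -0.7]
width: 0.53
grasp_force: 0.0
[0.42924062 0.26342723 0.24772948] [-0.08970957  0.54124787 -0.77319094]
mid [([0.5296, 0.3639, 0.0257], 0.91)]
mid [([0.5255, 0.3653, 0.0307], 0.91)]
```

View pics/fin.png

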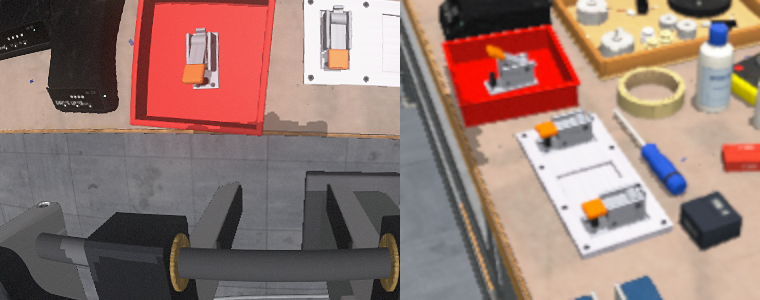

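The stiff catch stands upright in the bin (px 200,60 on the left) with its lever up. The other two sit in the rack with level levers (px 565,130 and 615,205 on the right), and the bystanders are untouched.

```bash
python3 -c "
from cell import manip; print(manip.close_job())"
```

```text
the job is handed in; nothing more can be done
None
```

Job handed in: catches a and c clicked below 10 N and stay down in their rack places; b still hadn't clicked at about 12 N and now stands upright in the red bin, lever up.

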